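# Open the kitchen ticket printer for a roll change

### The job

The ticket printer has run out of paper. Press down the green release tab at the front of the printer with a fingertip so that the lid springs up ajar, let go of the tab, then gently push the lid up and back, without flinging it, until it lies fully open on its stop, and draw the hand clear. Touch only, pick nothing up: leave the spent roll in the printer and the things around it where they are, and do not press the grey paper-feed key beside the tab.

Things in the scene. Friction and masses are not known exactly. Their poses are not given: they have to be found in the camera images.
- printer: Grey kitchen ticket printer, black lid, fixed, 146 mm wide (y), 124 mm high with lid shut. Origin: on the underside; the body spans its x from -108 mm (front, towards the robot give or take yaw) to +100 mm; z up. Front deck: x -108 to -45 mm, 98 mm high, with tab and feed key. Behind it, under the lid, a paper well within 9 mm side and back walls 116 and 110 mm high. Other fixed parts stay below 126 mm.
- tab_top (a point): Centre of the top of the green ribbed release tab, right of the front deck seen from the robot (printer frame -88, -42, +108 mm when up). Level face, 22 mm (printer x) by 36 mm (y), 10 mm proud of the deck. Its back edge is 19 mm in front of the shut lid's front edge, whose top is 16 mm above the tab's. Axes as the printer's.
- release_tab (a joint): Travel of the tab straight down, m: 0 up, 0.006 fully down on its own stop. Spring return: 3 N to start it, 6 N fully down. Pressed beyond about 4 mm it frees the lid, which springs up at once; let go, it comes back up by itself.
- lid (a joint): Lid angle, rad: 0 shut and latched, 1.83 fully open, leaning back on its stop. Pressing the tab lets a spring pin lift it to about 0.6 within 0.5 s (or a little over), where it stays ajar. From there it moves freely against its weight only (0.16 kg, about 1 N at the front edge). Let go below about 1.5 it falls back to 0.6; beyond about 1.7 it falls gently open and stays. The stop is rigid.
- lid_edge (a point): Middle of the lid's front edge, at its underside; moves with the lid. The lid is a plate 146 mm wide, 6 mm thick, its front edge 146 mm from the hinge axis; its own x runs from the edge to the hinge, z out of its upper face. The last 8 mm is a lip 126 mm wide. Under the plate hangs a rubber roller of 12 mm diameter, axis 20 mm behind the edge and 8 mm below the underside.
- lid_hinge (a point): Middle of the lid's hinge axis, fixed to the printer at its back (printer frame +88, 0, +118 mm). The axis is the printer's y axis; the underside of the shut lid is level with it. The lid ajar yields to a push upwards under its front edge, round this axis; a level push straight back against the edge tends to jam. Axes as the printer's.
- feed_top (a point): Centre of the top of the grey paper-feed key, 14 by 18 mm, on the left of the front deck, 88 mm to the left of the tab and 5 mm lower. Not to be pressed.
- feed_key (a joint): Travel of the feed key straight down, m: 0 up, 0.004 fully down. It must not go down 0.002.
- spent_roll_mid (a point): Centre of the nearly used-up paper roll, 52 mm in diameter, 80 mm long, lying loose in the well under the lid with its axis along the printer's y, its top 96 mm above the table. Stays there.
- spare_roll_a_mid (a point): Centre of a spare white paper roll standing on end to the right of the printer, 76 mm in diameter, 80 mm high, loose. Bystander.
- spare_roll_b_mid (a point): Centre of a second such spare roll, standing to the left of the printer. Bystander.
- marker: White marker with a blue cap, 130 mm long (its x), 17 mm thick, lying in front of the printer. Origin: underside, mid-length. Bystander.
- bell: Steel counter bell, 84 mm in diameter, 59 mm high, behind the printer. Origin: underside centre. Bystander.
- sauce_bottle: Red squeeze bottle with a white nozzle, 66 mm in diameter, 196 mm high, behind the printer. Origin: underside centre. Bystander.
- shaker: Aluminium salt shaker, 62 mm in diameter, 96 mm high, behind the printer. Origin: underside centre. Bystander.
- screwdriver: Screwdriver with a yellow handle, 200 mm long (its x), 26 mm thick, lying in the black tray. Origin: underside, mid-length. Bystander.
- scale: White portion scale with a steel platter, fixed, 270 by 300 mm, 86 mm high. Origin: underside centre. Stands at one side of the table.
- tray: Black oven tray, fixed, 270 by 300 mm, rim 25 mm high. Origin: underside centre. Lies at the other side of the table.

How it is judged:
By the outcome, as a careful person would: the job done as asked, in the order asked, and still so for the second after the job is handed in, with the robot touching nothing.
It also fails if it takes over 48 s, if anything falls off the work surface, if the arm or the gripper's body presses on something with over 40 N, if the wrist force passes 120 N, or if a joint passes its speed limit or range.

### The arm

A 6-joint arm with a two-finger parallel gripper is mounted at the origin on the work surface. World frame = base frame: x ahead of the robot, y to its left, z up, the work surface at z = 0. Lengths are in m, angles in degrees, forces in N, time in s.
With the tool pointing down it reaches from about 0.3 to 0.75 m from the base axis. Payload 8.5 kg.
Tool frame: the origin (TCP) lies at the very end of the fingers, on their centre line; the grasp point (between the pads) lies 19 mm behind it (env.tcp_to_grasp is the distance from the TCP to the grasp point, in m); z points along the fingers, y is the line along which they close (so a half turn about z gives the same grasp; the last joint's range is limited). The gripper opens to 85 mm and grips with 20 to 120 N. Pads are 22 mm wide; open, the fingers measure 114 mm over their backs; the gripper's body (76 mm by 85 mm) begins 54 mm behind the grasp point. The pads swing forward as they close: fully open they stand 13 mm farther back than shut.
Start: joints at [-77.137, 21.807, 74.336, -0, 83.858, -12.336], TCP at [0.234, -0.498, 0.231] pointing down, gripper open.
Joint ranges: [-178.18, 178.18], [-50.72, 133.34], [12.68, 142.11], [-81.47, 261.47], [9.98, 163.14], [-165.26, 165.26]. Speed limits (degrees/s): [136.94, 136.94, 180, 180, 180, 180].

### API

Orientations are given as a 3x3 rotation matrix whose columns are the frame's x, y, z axes.
In Python, from rig import status, get_image, env gives the robot as it stands.
- The arm moves only by the shell command python3 -m handwheel 'ROWS' [FORCE]. ROWS is text: rows parted by semicolons, each of 7 numbers parted by spaces: the shift along the world's x, y, z in cm, then the turn, a rotation vector about the world's x, y, z in degrees, then the opening, from 0 (shut) to 1 (fully open). In form: dx dy dz wx wy wz gripper; .... A call has 1 to 8 rows; each row is the pose to reach, as a shift and turn from the pose commanded when the call began; what a row does not reach only later rows make up. A row lasts 1/12 s, in which the tool goes at most 41.7 mm and 7.16 degrees, less where a joint would pass 70% of its speed; a pose out of reach is approached as far as the arm can. A call with a gripper value outside its range is refused whole. The fingers move at their own pace and stop on an object; FORCE is the grip in N (left out, the last holds). Time passes only in rows, so rows that repeat a pose let the fingers close. It gives the time, the measured TCP pose, the force, the opening and the grip force at its end, in the units of the state.
- status.observe(): the state, without advancing time (a new reading comes with each control period).
- get_image(name): name is "scene" or "side" or "wrist"; returns a dict with "color" (384x512x3 uint8, red, green, blue), "vertical_fov" (degrees; the focal length in pixels is half the picture's height over the tangent of half this angle, whatever the lens; pixels are square), "cx", "cy" (the principal point, pixels), "xyz" and "orientation" of the camera in the world. Camera axes: x right, y down, z forward; pixel columns grow to the right and rows downward; lengths in m; the calibration is good to about 2 mm. A picture is of the moment at which its call begins. There is no depth.
- env.close_job(): hands the job in; it is judged then, once.
The state is a dict: "time_s": time; "q": joint angles; "qvel": joint speeds; "joint_efforts": joint torques, N m; "position": TCP position; "tool_rot": TCP orientation; "ft_force": force on the tool from outside, world axes, zero at the start; "wrist_torque": the same for the moment, N m; "grip_width": finger opening in m; "gripper_force": force on a finger pad.
Only numpy, scipy, OpenCV 4.12 (cv2) and the standard library are available. Lean on these libraries where they do the work, as an engineer would, in place of code of your own. Each camera call takes 0.05 s, during which the arm holds its last target. There are 200 camera calls.

## Working session

There is one attempt and no reset: what is moved stays moved. The work goes in short steps, Python scripts to look and compute and a shell command to move; the robot and the scene stay as the last step left them, time stands still between calls to the robot, and variables do not carry over. Pictures are saved under pics/ and viewed, at most 10 in all, crops included, and the job is handed in when it is done.

```bash
mkdir -p pics; cat > h.py <<'E'
import numpy as np, cv2
from rig import status, get_image, env
def snap(n,f):
    im=get_image(n); cv2.imwrite(f'pics/{f}.png',im['color'][:,:,::-1]); 
    np.savez(f'pics/{f}.npz',**{k:np.array(v) for k,v in im.items()}); return im
def load(f): return dict(np.load(f'pics/{f}.npz'))
def foc(im): return im['color'].shape[0]/2/np.tan(np.radians(float(im['vertical_fov']))/2)
def ray(im,u,v):
    f=foc(im); d=np.array([(u-im['cx'])/f,(v-im['cy'])/f,1]); return np.array(im['orientation'])@d
def atz(im,u,v,z):
    d=ray(im,u,v); c=np.array(im['xyz']); return c+d*(z-c[2])/d[2]
def proj(im,p):
    q=np.array(im['orientation']).T@(np.array(p)-np.array(im['xyz'])); f=foc(im)
    return np.array([im['cx']+f*q[0]/q[2],im['cy']+f*q[1]/q[2]])
E
python3 - <<'E'
from h import *
a=snap('scene','s0');b=snap('side','d0')
for i in(a,b): print(i['xyz'],i['vertical_fov'],i['cx'],i['cy'])
print(status.observe())
A=cv2.resize(cv2.imread('pics/s0.png'),(800,600),interpolation=cv2.INTER_CUBIC);cv2.imwrite('pics/s0b.png',A)
A=cv2.resize(cv2.imread('pics/d0.png'),(800,600),interpolation=cv2.INTER_CUBIC);cv2.imwrite('pics/d0b.png',A)
E
```

```text
[ 1.11481065 -0.76147686  1.63449397] 51.97251820157025 254.66091560986067 192.72937062087124
[-0.15314027  0.91170568  1.42604338] 49.286979918357446 259.29491976811744 189.09184699366162
{'time_s': 0.1, 'q': array([-7.71376141e+01,  2.18358559e+01,  7.43782367e+01,  7.67947865e-05,
        8.38581325e+01, -1.23370212e+01]), 'qvel': array([-0.07369606, -0.00087638, -0.1178541 , -0.05257093,  0.04081204,
        0.00691588]), 'joint_efforts': array([ 3.25983521e-03, -4.49225271e+01, -2.31655651e+01, -2.05056767e-04,
        3.62945881e-03, -2.59517783e-06]), 'position': array([ 0.23410226, -0.49740643,  0.23079826]), 'tool_rot': array([[ 9.04831558e-01,  4.25769626e-01, -2.79315380e-04],
       [ 4.25769631e-01, -9.04830763e-01,  1.22923103e-03],
       [ 2.70636085e-04, -1.23117103e-03, -9.99999205e-01]]), 'ft_force': array([ 0.25161094, -0.39737255, -0.32710387]), 'wrist_torque': array([ 0.01165579,  0.0401807 , -0.03518412]), 'gripper_force': 0.0, 'grip_width': 0.08559533474104343}
```

View pics/s0b.png

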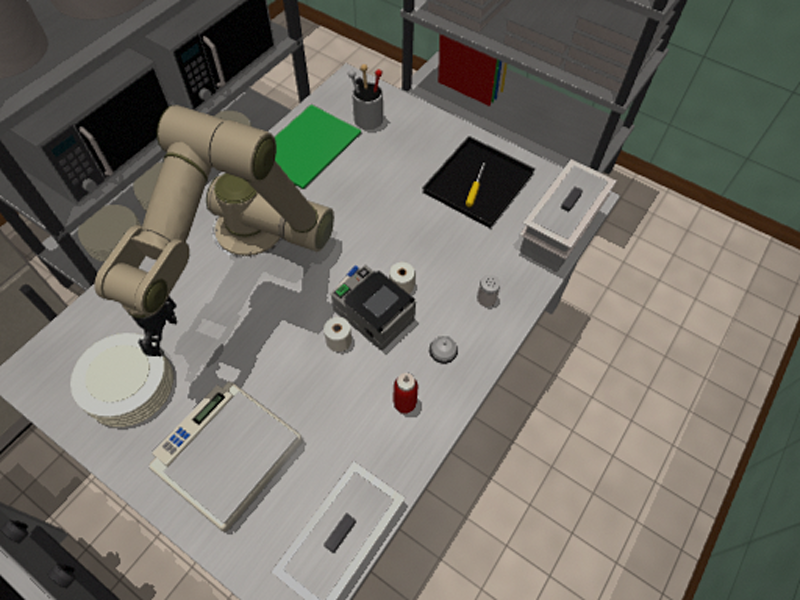

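View pics/d0b.png

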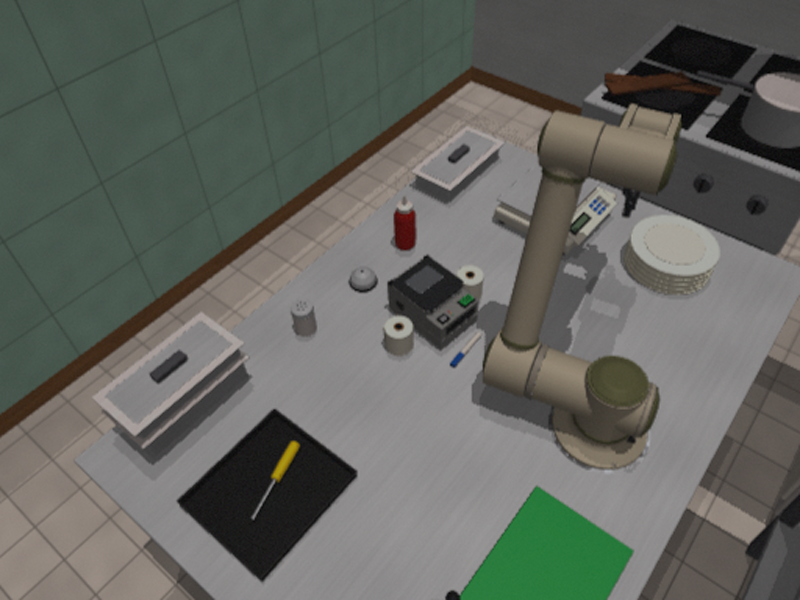

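The scene view has the printer at about (375,300) of 800, a spare roll on each side and the tab at (343,290). The side view has the printer at (433,298), the tab at (466,300) and the feed key at (443,318). I'll enlarge both.

```bash
python3 - <<'E'
from h import *
a=cv2.imread('pics/s0.png')[162:226,206:274];b=cv2.imread('pics/d0.png')[158:226,242:314]
r=lambda i:cv2.resize(i,None,fx=8,fy=8,interpolation=cv2.INTER_CUBIC)
def grid(i,u0,v0):
    i=r(i)
    for u in range(-(-u0//10)*10,u0+i.shape[1]//8,10): cv2.putText(i,str(u),((u-u0)*8,10),0,.35,(0,0,255),1);cv2.line(i,((u-u0)*8+4,12),((u-u0)*8+4,18),(0,0,255),1)
    for v in range(-(-v0//10)*10,v0+i.shape[0]//8,10): cv2.putText(i,str(v),(8,(v-v0)*8+8),0,.35,(0,0,255),1);cv2.line(i,(0,(v-v0)*8+4),(6,(v-v0)*8+4),(0,0,255),1)
    return i
cv2.imwrite('pics/s0c.png',grid(a,206,162));cv2.imwrite('pics/d0c.png',grid(b,242,158))
E
```

```text
(no output)
```

View pics/s0c.png

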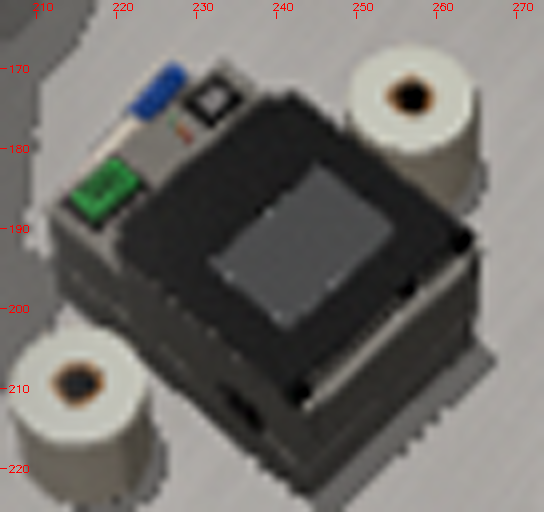

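View pics/d0c.png

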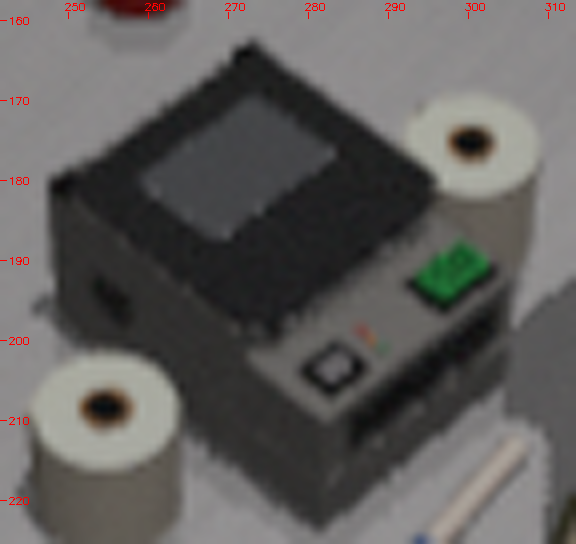

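Tab centre is at about (218.6,185) in the scene view and (298,191.2) in the side view, with the feed key and body corners read too. I'll fit the printer pose to these.

```bash
python3 - <<'E'
from h import *
from scipy.optimize import least_squares
S=load('s0');D=load('d0')
obs=[(S,(218.6,184.8),(-88,-42,107)),(D,(298,191),(-88,-42,107)),(S,(232.2,173.6),(-88,46,103)),(D,(283.6,203.5),(-88,46,103)),
(D,(281.5,223.4),(-108,73,0)),(S,(244.5,223.6),(100,-73,0)),(D,(281.7,210),(-108,73,98)),(S,(211.7,188),(-108,-73,98))]
W=lambda p,q:np.array([p[0]+np.cos(p[2])*q[0]/1e3-np.sin(p[2])*q[1]/1e3,p[1]+np.sin(p[2])*q[0]/1e3+np.cos(p[2])*q[1]/1e3,q[2]/1e3])
f=lambda p:np.concatenate([proj(i,W(p,q))-uv for i,uv,q in obs])
r=least_squares(f,[.5,0,0]);p=r.x
print(p[:2],np.degrees(p[2]));print(r.fun.reshape(-1,2).round(1).tolist())
for n,q in dict(tab=(-88,-42,108),feed=(-88,46,103),edge=(-58,0,118),hinge=(88,0,118)).items(): print(n,W(p,q).round(4))
for t in (0,.6,1.0,1.5,1.83):
    print(t,W(p,(88-146*np.cos(t),0,118+146*np.sin(t))).round(3))
for i,u,v in((S,215.2,208.5),(D,300.5,174),(S,257,173),(D,255.5,207.5)): print(atz(i,u,v,.08).round(4))
np.save('p.npy',p)
for n,i in(('S',S),('D',D)): print(n,[proj(i,W(p,q)).round(1).tolist() for q in((-88,-42,108),(-88,46,103),(-58,-63,124),(88,-73,124))])
E
```

```text
[ 0.53925908 -0.03141722] -7.2402827477113565
[[0.3, 0.3], [-0.2, 0.0], [0.1, 0.2], [-0.4, -0.2], [0.1, 1.5], [0.2, 1.4], [0.5, 0.5], [-0.5, -0.1]]
tab [ 0.4467 -0.062   0.108 ]
feed [0.4578 0.0253 0.103 ]
edge [ 0.4817 -0.0241  0.118 ]
hinge [ 0.6266 -0.0425  0.118 ]
0 [ 0.482 -0.024  0.118]
0.6 [ 0.507 -0.027  0.2  ]
1.0 [ 0.548 -0.033  0.241]
1.5 [ 0.616 -0.041  0.264]
1.83 [ 0.664 -0.047  0.259]
[ 0.4969 -0.1575  0.08  ]
[ 0.5062 -0.1699  0.08  ]
[0.5406 0.1085 0.08  ]
[0.5454 0.0971 0.08  ]
S [[218.9, 185.0], [232.3, 173.8], [220.1, 189.9], [242.4, 210.7]]
D [[297.8, 190.8], [283.2, 203.3], [296.1, 181.8], [272.8, 163.1]]
```

The fit is within about 0.5 px on the deck, so the printer is at (0.539, -0.031) with yaw -7.2°. Next I'll shut the fingers, turn them square to the printer and go above the tab.

```bash
python3 -m handwheel '11 22 0 0 0 -32.4 0;11 22 0 0 0 -32.4 0;11 22 0 0 0 -32.4 0;11 22 0 0 0 -32.4 0;11 22 0 0 0 -32.4 0;11 22 0 0 0 -32.4 0;11 22 0 0 0 -32.4 0;11 22 0 0 0 -32.4 0'
python3 -m handwheel '10.9 21.5 0 -2.5 -19.8 0 0;10.9 21.5 0 -2.5 -19.8 0 0;10.9 21.5 0 -2.5 -19.8 0 0;10.9 21.5 0 -2.5 -19.8 0 0;10.9 21.5 0 -2.5 -19.8 0 0;10.9 21.5 0 -2.5 -19.8 0 0;10.9 21.5 0 -2.5 -19.8 0 0;10.9 21.5 0 -2.5 -19.8 0 0'
python3 - <<'E'
from h import *
s=status.observe();print(s['position'],s['tool_rot'].round(3),s['q'].round(1),s['ft_force'].round(2),s['grip_width'])
E
```

```text
time_s: 0.77
position: [0.3448, -0.276, 0.2314]
tool_rot: [[0.993, -0.122, -0.0], [-0.122, -0.993, -0.0], [-0.0, 0.0, -1.0]]
ft_force: [-0.4, -1.0, -0.6]
grip_width: 0.0001
gripper_force: 0.0
time_s: 1.43
position: [0.4536, -0.0623, 0.2311]
tool_rot: [[0.933, -0.123, 0.338], [-0.115, -0.992, -0.042], [0.341, 0.0, -0.94]]
ft_force: [-0.6, -0.9, 1.7]
grip_width: -0.0001
gripper_force: 0.0
[ 0.45361457 -0.06227579  0.23111178] [[ 0.933 -0.123  0.338]
 [-0.115 -0.992 -0.042]
 [ 0.341  0.    -0.94 ]] [-26.5   4.3 101.1   7.8  56.   67.2] [-0.55 -0.86  1.71] -9.572456985932107e-05
```

```bash
python3 -m handwheel '-0.1 0 -3 0 0 0 0;-0.1 0 -6 0 0 0 0;-0.1 0 -9 0 0 0 0;-0.1 0 -10.6 0 0 0 0;-0.1 0 -10.6 0 0 0 0;-0.1 0 -10.6 0 0 0 0'
python3 - <<'E'
from h import *
r=lambda i:cv2.resize(i,None,fx=5,fy=5,interpolation=cv2.INTER_CUBIC)
snap('scene','s1');snap('side','d1')
a=cv2.imread('pics/s1.png')[150:230,195:275];b=cv2.imread('pics/d1.png')[150:230,237:317]
cv2.imwrite('pics/c1.png',np.hstack([r(a),r(b)]))
E
```

```text
time_s: 1.93
position: [0.452, -0.0644, 0.1252]
tool_rot: [[0.933, -0.128, 0.337], [-0.12, -0.992, -0.043], [0.34, -0.0, -0.94]]
ft_force: [0.2, -0.7, 0.5]
grip_width: 0.0002
gripper_force: 0.0
```

View pics/c1.png

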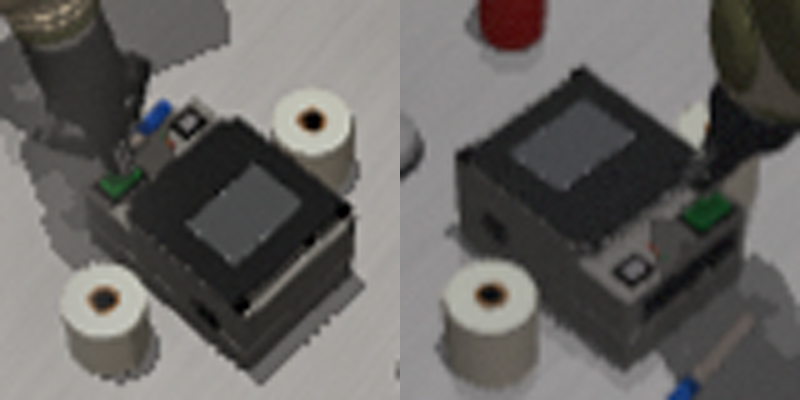

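The closed tip hangs just above the tab in both views (side crop (705,175), scene crop (122,165)). The gap to the shut lid and the feed key is clear, so I'll press in small steps.

```bash
python3 -m handwheel '0 0.1 -0.5 0 0 0 0;0 0.1 -1 0 0 0 0;0 0.1 -1.3 0 0 0 0;0 0.1 -1.5 0 0 0 0;0 0.1 -1.5 0 0 0 0'; python3 -m handwheel '0 0 -0.15 0 0 0 0;0 0 -0.25 0 0 0 0;0 0 -0.35 0 0 0 0;0 0 -0.35 0 0 0 0'
```

```text
time_s: 2.45
position: [0.4521, -0.0616, 0.1101]
tool_rot: [[0.933, -0.125, 0.338], [-0.118, -0.992, -0.043], [0.341, -0.0, -0.94]]
ft_force: [-1.3, 0.1, 1.8]
grip_width: -0.0003
gripper_force: 0.7
time_s: 2.78
position: [0.4522, -0.0616, 0.1068]
tool_rot: [[0.933, -0.125, 0.339], [-0.118, -0.992, -0.043], [0.341, -0.0, -0.94]]
ft_force: [-1.5, 0.3, 2.8]
grip_width: 0.0001
gripper_force: 1.4
```

```bash
python3 -m handwheel '0 0 -0.1 0 0 0 0;0 0 -0.2 0 0 0 0;0 0 -0.2 0 0 0 0'; python3 -m handwheel '0 0 -0.1 0 0 0 0;0 0 -0.2 0 0 0 0;0 0 -0.2 0 0 0 0'
```

```text
time_s: 3.03
position: [0.4522, -0.0616, 0.1048]
tool_rot: [[0.932, -0.125, 0.339], [-0.118, -0.992, -0.043], [0.342, -0.0, -0.94]]
ft_force: [-3.1, 0.5, 5.5]
grip_width: 0.0002
gripper_force: 2.8
time_s: 3.28
position: [0.4523, -0.0616, 0.104]
tool_rot: [[0.932, -0.125, 0.341], [-0.117, -0.992, -0.043], [0.343, 0.001, -0.939]]
ft_force: [-10.9, 2.4, 24.0]
grip_width: -0.0001
gripper_force: 11.6
```

The tab is on its stop (force rose to 24 N). I'll let go by backing straight up, then away towards the robot.

```bash
python3 -m handwheel '0 0 0.5 0 0 0 0;0 0 1.2 0 0 0 0;-1 0 2.5 0 0 0 0;-4 1 3 0 0 0 0;-7 2 3 0 0 0 0;-7 2 3 0 0 0 0;-7 2 3 0 0 0 0'
python3 - <<'E'
from h import *
r=lambda i:cv2.resize(i,None,fx=5,fy=5,interpolation=cv2.INTER_CUBIC)
snap('scene','s2');snap('side','d2')
a=cv2.imread('pics/s2.png')[140:230,195:275];b=cv2.imread('pics/d2.png')[140:230,237:317]
cv2.imwrite('pics/c2.png',np.hstack([r(a),r(b)]))
print(status.observe()['q'].round(1))
p=np.load('p.npy');c,s=np.cos(p[2]),np.sin(p[2])
W=lambda x,y,z:np.array([p[0]+(c*x-s*y)/1e3,p[1]+(s*x+c*y)/1e3,z/1e3])
for t in(.4,.6,.7):
  for n in('s2','d2'):
    print(t,n,[(((proj(load(n),W(88-146*np.cos(t),y,118+146*np.sin(t)))-np.array([195 if n=='s2' else 237,140]))*5+[0 if n=='s2' else 400,0])).round().tolist() for y in(-63,63)])
E
```

```text
time_s: 3.87
position: [0.3814, -0.0414, 0.1331]
tool_rot: [[0.932, -0.126, 0.339], [-0.118, -0.992, -0.043], [0.342, 0.0, -0.94]]
ft_force: [0.1, 0.1, 0.4]
grip_width: 0.0003
gripper_force: 0.0
[-29.3   5.3 120.7  12.6  35.9  58.9]
0.4 s2 [[131.0, 227.0], [230.0, 139.0]]
0.4 d2 [[688.0, 160.0], [580.0, 242.0]]
0.6 s2 [[141.0, 220.0], [241.0, 131.0]]
0.6 d2 [[677.0, 130.0], [568.0, 212.0]]
0.7 s2 [[148.0, 219.0], [248.0, 129.0]]
0.7 d2 [[669.0, 114.0], [560.0, 196.0]]
```

View pics/c2.png

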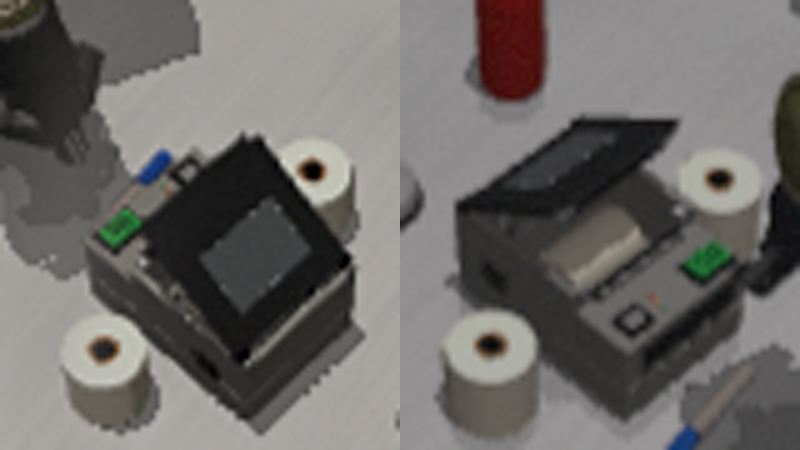

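The lid is ajar at about 0.6 rad: in the side crop its edge corner is at (678,125), predicted (677,130). The tab at (708,258) is back up. Now I'll work out the push path under the edge.

```bash
python3 - <<'E'
from h import *
p=np.load('p.npy');c,s=np.cos(p[2]),np.sin(p[2])
W=lambda x,y,z:np.array([p[0]+(c*x-s*y)/1e3,p[1]+(s*x+c*y)/1e3,z/1e3])
def tcp(t,d=10):
    a=np.radians(np.clip(55+35*(t-.6)/.9,55,90)); tz=np.array([np.cos(a),-np.sin(a)]);n=np.array([np.sin(a),np.cos(a)]);u=np.array([np.cos(t),-np.sin(t)])
    E=np.array([88-146*np.cos(t),118+146*np.sin(t)])
    K=E+d*(tz if a>=t else u); x,z=K-11*n; return W(x,0,z),90-np.degrees(a)
cur=np.array([.3814,-.0414,.1331])
for q in((-80,0,165),(-45,0,172)): print('pre',W(*q).round(4),((W(*q)-cur)*100).round(2))
P0,f0=tcp(.6);print(P0)
for t in np.arange(.6,1.84,.04):
    P,f=tcp(t);print(round(t,2),((P-P0)*100).round(2),'turn',round(f0-f,1))
print((P0-W(-45,0,172))*100)
E
```

```text
pre [ 0.4599 -0.0213  0.165 ] [7.85 2.01 3.19]
pre [ 0.4946 -0.0257  0.172 ] [11.32  1.57  3.89]
[ 0.50377042 -0.02690861  0.18593694]
0.6 [0. 0. 0.] turn 0.0
0.64 [ 0.3  -0.04  0.48] turn 1.6
0.68 [ 0.61 -0.08  0.96] turn 3.1
0.72 [ 0.95 -0.12  1.41] turn 4.7
0.76 [ 1.3  -0.17  1.86] turn 6.2
0.8 [ 1.67 -0.21  2.29] turn 7.8
0.84 [ 2.06 -0.26  2.7 ] turn 9.3
0.88 [ 2.46 -0.31  3.1 ] turn 10.9
0.92 [ 2.88 -0.37  3.48] turn 12.4
0.96 [ 3.31 -0.42  3.84] turn 14.0
1.0 [ 3.75 -0.48  4.18] turn 15.6
1.04 [ 4.21 -0.54  4.51] turn 17.1
1.08 [ 4.68 -0.6   4.81] turn 18.7
1.12 [ 5.17 -0.66  5.1 ] turn 20.2
1.16 [ 5.66 -0.72  5.37] turn 21.8
1.2 [ 6.16 -0.78  5.61] turn 23.3
1.24 [ 6.67 -0.85  5.84] turn 24.9
1.28 [ 7.19 -0.91  6.04] turn 26.4
1.32 [ 7.72 -0.98  6.22] turn 28.0
1.36 [ 8.26 -1.05  6.38] turn 29.6
1.4 [ 8.8  -1.12  6.52] turn 31.1
1.44 [ 9.34 -1.19  6.64] turn 32.7
1.48 [ 9.89 -1.26  6.73] turn 34.2
1.52 [10.45 -1.33  6.79] turn 35.0
1.56 [11.03 -1.4   6.81] turn 35.0
1.6 [11.58 -1.47  6.8 ] turn 35.0
1.64 [12.12 -1.54  6.77] turn 35.0
1.68 [12.66 -1.61  6.73] turn 35.0
1.72 [13.19 -1.68  6.66] turn 35.0
1.76 [13.72 -1.74  6.56] turn 35.0
1.8 [14.25 -1.81  6.45] turn 35.0
1.84 [14.78 -1.88  6.32] turn 35.0
[ 0.91525264 -0.11627711  1.39369399]
```

```bash
python3 -m handwheel '1 0.5 1 -1 -7 0 0;2 1 2.5 -1.9 -14.9 0 0;5 1.4 3.2 -1.9 -14.9 0 0;7.5 1.4 3.2 -1.9 -14.9 0 0;7.5 1.4 3.2 -1.9 -14.9 0 0'; python3 -c "
from h import *
print(status.observe()['q'].round(1))"
```

```text
time_s: 4.38
position: [0.4616, -0.0286, 0.1659]
tool_rot: [[0.811, -0.125, 0.572], [-0.101, -0.992, -0.073], [0.577, 0.001, -0.817]]
ft_force: [0.3, -0.7, 0.4]
grip_width: 0.0
gripper_force: 0.0
[-23.7   7.  118.4  25.2  22.5  52.9]
```

```bash
python3 -m handwheel '1.5 0.1 0.3 0 0 0 0;3 0.2 0.6 0 0 0 0;3.6 0.2 0.6 0 0 0 0;3.6 0.2 0.6 0 0 0 0;3.6 0.2 0.6 0 0 0 0'
```

```text
time_s: 4.8
position: [0.4929, -0.0255, 0.1702]
tool_rot: [[0.814, -0.125, 0.568], [-0.102, -0.992, -0.071], [0.572, -0.0, -0.82]]
ft_force: [-0.4, -0.5, -0.7]
grip_width: -0.0002
gripper_force: 0.0
```

```bash
python3 -m handwheel '0.5 -0.1 0.8 0 0 0 0;0.9 -0.1 1.3 0 0 0 0;1.1 -0.1 1.6 0 0 0 0;1.4 -0.2 2.05 0.2 1.6 0 0;1.7 -0.2 2.5 0.4 3.1 0 0;2.0 -0.3 3.0 0.6 4.7 0 0;2.4 -0.3 3.4 0.8 6.2 0 0'
python3 - <<'E'
from h import *
r=lambda i:cv2.resize(i,None,fx=5,fy=5,interpolation=cv2.INTER_CUBIC)
snap('scene','s3');snap('side','d3')
a=cv2.imread('pics/s3.png')[140:230,195:275];b=cv2.imread('pics/d3.png')[140:230,237:317]
cv2.imwrite('pics/c3.png',np.hstack([r(a),r(b)]))
s=status.observe();print(s['q'].round(1),s['position'].round(4),s['ft_force'].round(1))
E
```

```text
time_s: 5.38
position: [0.5167, -0.0287, 0.205]
tool_rot: [[0.871, -0.125, 0.475], [-0.11, -0.992, -0.06], [0.479, 0.0, -0.878]]
ft_force: [-1.1, 0.3, 0.2]
grip_width: 0.0001
gripper_force: 0.5
[-19.2   9.8 102.4   9.   39.8  72.5] [ 0.5179 -0.0289  0.2056] [ 0.1 -0.1  0. ]
```

View pics/c3.png

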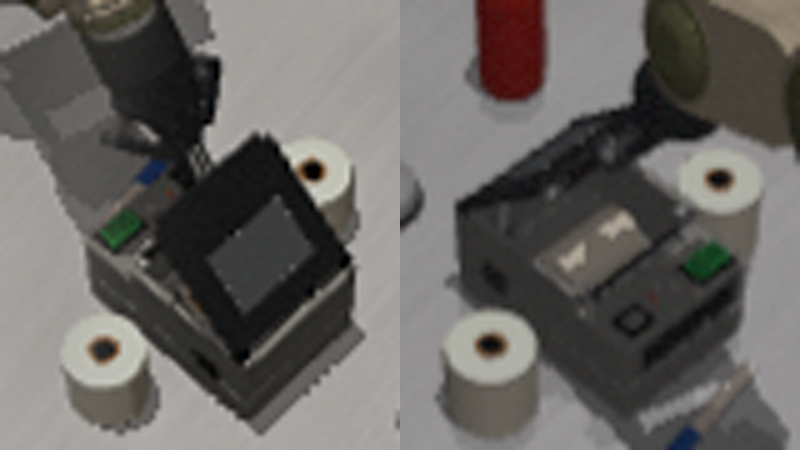

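The fingertip sits under the middle of the lid edge (scene crop (200,175)) and the lid has already risen slightly. I'll follow the arc.

```bash
python3 -m handwheel '0.35 0 0.45 0.2 1.6 0 0;0.75 -0.1 0.85 0.4 3.1 0 0;1.15 -0.1 1.25 0.6 4.7 0 0;1.6 -0.2 1.6 0.8 6.2 0 0;2.0 -0.25 2.0 1 7.8 0 0;2.45 -0.3 2.3 1.2 9.3 0 0;2.9 -0.35 2.65 1.4 10.9 0 0;3.4 -0.4 2.95 1.6 12.3 0 0'
```

```text
time_s: 6.15
position: [0.5507, -0.0324, 0.2339]
tool_rot: [[0.953, -0.125, 0.278], [-0.12, -0.992, -0.033], [0.28, -0.001, -0.96]]
ft_force: [-0.7, -0.8, -0.2]
grip_width: -0.0001
gripper_force: 0.3
```

```bash
python3 -m handwheel '0.5 -0.05 0.3 0.2 1.5 0 0;1.0 -0.1 0.55 0.4 3.1 0 0;1.5 -0.2 0.8 0.6 4.6 0 0;2.0 -0.25 1.05 0.8 6.2 0 0;2.5 -0.3 1.25 1 7.7 0 0;3.05 -0.4 1.4 1.2 9.3 0 0;3.6 -0.45 1.55 1.4 10.8 0 0;4.1 -0.5 1.7 1.6 12.3 0 0'
python3 - <<'E'
from h import *
r=lambda i:cv2.resize(i,None,fx=5,fy=5,interpolation=cv2.INTER_CUBIC)
snap('scene','s4');snap('side','d4')
a=cv2.imread('pics/s4.png')[130:230,195:275];b=cv2.imread('pics/d4.png')[130:230,237:317]
cv2.imwrite('pics/c4.png',np.hstack([r(a),r(b)]))
s=status.observe();print(s['q'].round(1),s['position'].round(4),s['ft_force'].round(1))
E
```

```text
time_s: 6.82
position: [0.592, -0.0375, 0.2506]
tool_rot: [[0.99, -0.125, 0.067], [-0.125, -0.992, -0.006], [0.067, -0.003, -0.998]]
ft_force: [-0.8, -0.4, -0.4]
grip_width: -0.0
gripper_force: 0.1
[-15.4  23.8  68.    0.7  84.3  81.8] [ 0.5927 -0.0377  0.2504] [-0.4 -0.2 -0.3]
```

View pics/c4.png

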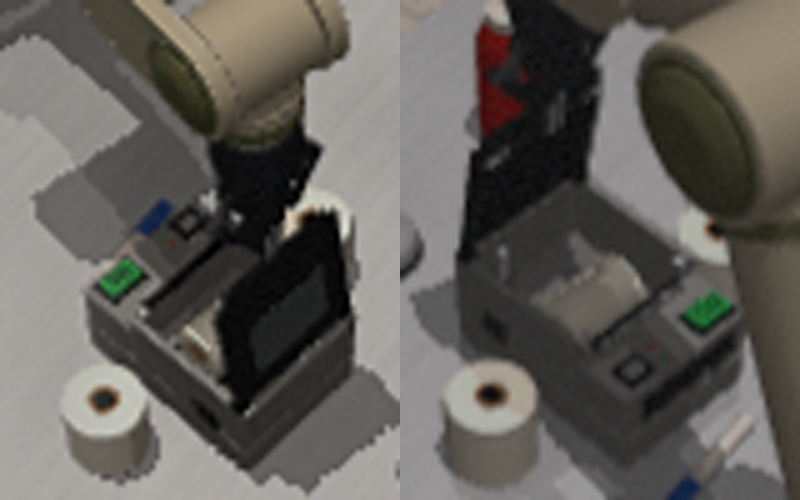

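The lid stands at about 1.4 with the finger behind its edge, and nothing else has moved. I'll carry on more slowly.

```bash
python3 -m handwheel '0.5 -0.05 0.1 0.2 1.6 0 0;1.0 -0.1 0.2 0.4 3.1 0 0;1.5 -0.2 0.25 0.5 3.9 0 0;2.0 -0.25 0.3 0.5 3.9 0 0;2.4 -0.3 0.3 0.5 3.9 0 0;2.8 -0.35 0.3 0.5 3.9 0 0;3.1 -0.4 0.25 0.5 3.9 0 0;3.4 -0.4 0.25 0.5 3.9 0 0'
python3 -m handwheel '0.25 0 0 0 0 0 0;0.5 -0.05 -0.05 0 0 0 0;0.75 -0.1 -0.1 0 0 0 0;1.0 -0.1 -0.1 0 0 0 0;1.2 -0.15 -0.15 0 0 0 0;1.4 -0.15 -0.2 0 0 0 0;1.6 -0.2 -0.25 0 0 0 0;1.8 -0.2 -0.25 0 0 0 0'
```

```text
time_s: 7.58
position: [0.6262, -0.0417, 0.2537]
tool_rot: [[0.992, -0.126, 0.0], [-0.126, -0.992, 0.002], [0.0, -0.002, -1.0]]
ft_force: [-0.1, -0.3, 0.7]
grip_width: 0.0
gripper_force: 0.0
time_s: 8.25
position: [0.6443, -0.0437, 0.2512]
tool_rot: [[0.992, -0.126, -0.0], [-0.126, -0.992, 0.002], [-0.0, -0.002, -1.0]]
ft_force: [-0.3, -0.1, 0.6]
grip_width: -0.0
gripper_force: 0.0
```

```bash
python3 -m handwheel '-0.5 0 0 0 0 0 0;-2 0.2 0.5 0 0 0 0;-5 0.5 2 0 0 0 0;-9 1 4 0 0 0 0;-13 1.5 6 0 0 0 0;-17 5 8 0 0 0 0;-20 8 10 0 0 0 0;-22 10 10 0 0 0 0'
python3 -m handwheel '-3 6 0 0 0 0 0;-3 9 0 0 0 0 0;-3 12 0 0 0 0 0;-3 12 0 0 0 0 0;-3 12 0 0 0 0 0'
python3 - <<'E'
from h import *
r=lambda i:cv2.resize(i,None,fx=4,fy=4,interpolation=cv2.INTER_CUBIC)
snap('scene','s5');snap('side','d5')
a=cv2.imread('pics/s5.png')[130:270,195:295];b=cv2.imread('pics/d5.png')[110:250,217:317]
cv2.imwrite('pics/c5.png',np.hstack([r(a),r(b)]))
E
```

```text
time_s: 8.92
position: [0.4306, 0.0489, 0.3508]
tool_rot: [[0.992, -0.127, 0.003], [-0.127, -0.992, 0.001], [0.003, -0.002, -1.0]]
ft_force: [0.5, 1.5, 1.2]
grip_width: 0.0002
gripper_force: 0.0
time_s: 9.33
position: [0.4012, 0.1702, 0.3491]
tool_rot: [[0.993, -0.121, 0.0], [-0.121, -0.993, 0.002], [0.0, -0.002, -1.0]]
ft_force: [0.9, -0.2, -0.1]
grip_width: -0.0001
gripper_force: 0.0
```

View pics/c5.png

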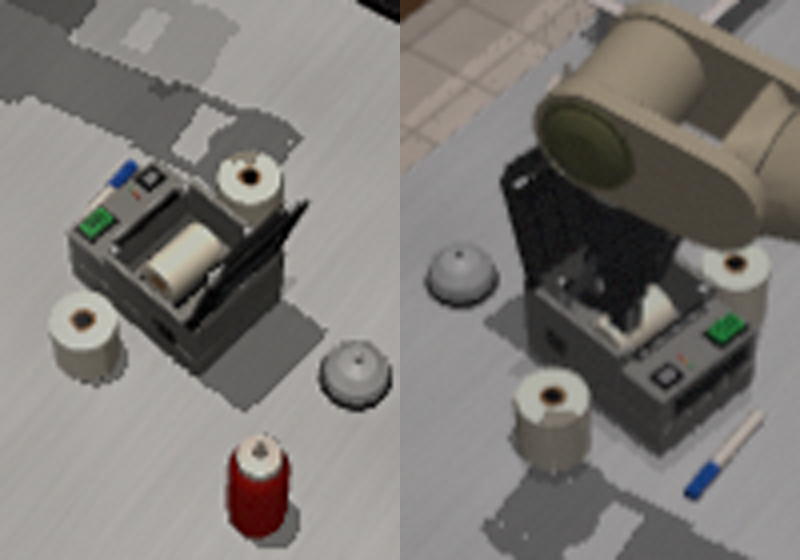

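The lid leans back past vertical (scene crop edge from (307,205) to (195,322)). The tab is up, the roll is in the well and the bystanders are in place. I'll check the angle against its prediction and hand in.

```bash
python3 -m handwheel '0 0 0 0 0 0 0;0 0 0 0 0 0 0;0 0 0 0 0 0 0;0 0 0 0 0 0 0' | head -1; python3 - <<'E'
from h import *
p=np.load('p.npy');c,s=np.cos(p[2]),np.sin(p[2])
W=lambda x,y,z:np.array([p[0]+(c*x-s*y)/1e3,p[1]+(s*x+c*y)/1e3,z/1e3])
for t in(1.7,1.83):
  print(t,[((proj(load('s5'),W(88-146*np.cos(t),y,118+146*np.sin(t)))-[195,130])*4).round().tolist() for y in(-63,63)],
   [((proj(load('d5'),W(88-146*np.cos(t),y,118+146*np.sin(t)))-[217,110])*4+[400,0]).round().tolist() for y in(-63,63)])
s=snap('scene','s6')
d=cv2.absdiff(cv2.imread('pics/s5.png'),cv2.imread('pics/s6.png'))[150:240,200:275];print((d.max(2)>25).sum())
E
```

```text
time_s: 9.77
1.7 [[208.0, 262.0], [290.0, 185.0]] [[604.0, 113.0], [515.0, 174.0]]
1.83 [[221.0, 275.0], [303.0, 197.0]] [[591.0, 108.0], [502.0, 168.0]]
57
```

```bash
python3 - <<'E'
from h import *
for k in range(4): snap('scene','s7')
d=cv2.absdiff(cv2.imread('pics/s6.png'),cv2.imread('pics/s7.png'))
m=(d.max(2)>25)[150:240,200:275];print(m.sum())
m=(cv2.absdiff(cv2.imread('pics/s6.png'),cv2.imread('pics/s5.png')).max(2)>25)[150:240,200:275];print(np.argwhere(m).min(0)+[150,200],np.argwhere(m).max(0)+[150,200])
s=status.observe();print(s['ft_force'].round(1),abs(s['qvel']).max())
E
```

```text
17
[151 203] [177 269]
[ 0.8 -0.1  0.3] 0.16268894494332278
```

The changed pixels lie only in the arm's shadow, and the lid rests at its 1.83 stop.

```bash
python3 -c "
from rig import env
print(env.close_job())"
```

```text
the job is handed in; nothing more can be done
None
```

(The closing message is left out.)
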